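# Put a setting block away through the sprung flap of a dust box

## Task

Put the largest of the three plain metal setting blocks (the flat one, not the cube or the slim one) away in the dust box: lay it flat in the mouth in the cover plate, then push it down through the sprung flap so that it drops inside and the flap closes again behind it. The cover is clamped through slots and may sit a little to one side, so feel for the mouth; work gently and leave the other two blocks and the loupe where they are.

Things in the scene. Friction and masses are not known exactly. Their poses are not given: they have to be found in the camera images.
- block_large: the block to put away: plain grey steel cuboid 30 (own x) x 50 (own y) x 20 (z) mm with one small hole, about 220 g, lying flat on the bench; origin at the centre of its underside
- block_cube: bystander: plain grey metal cube, 30 mm; origin at the centre of its underside
- block_small: bystander: slim plain grey metal cuboid 22 x 45 x 18 mm; origin at the centre of its underside
- loupe_stand: bystander: black loupe, 34 mm across and 31 mm tall, to the right of the dust box; origin at the centre of its underside
- dust_box: grey steel box fixed to the bench, 130 (own x) x 110 (own y) mm, 115 mm tall with its cover; clear pane at its front (own -x); walls and floor 5 mm; origin at the centre of its underside. On top lies a flat aluminium cover plate 128 x 122 x 6 mm with one rectangular mouth. Box, cover and flap must not be pressed with more than 30 N
- mouth (a point): point of the box 115 mm above its underside (height of the cover's upper face), over its centre. The mouth is 36 mm along the box's x, 56 mm along its y, edges chamfered 1.5 mm. Along x its centre is at this point; along y it lies up to 10 mm to either side (not measured), as the cover is clamped there. The cover does not move in use
- flap (a joint): flap angle, rad: 0 shut (level), up to 1.5 hanging open; swings down into the box, free edge at the front. Its spring (0.075 to 0.083 N m) carries the block's weight. Pushed down mid-top with closed fingers (5 to 20 N), the block tips off it and drops inside when the fingertips are 5 to 17 mm below the cover's upper face, often only as they lift off again; pushing on may wedge it
- flap_hinge (a point): midpoint of the flap's hinge axis, which runs along the box's y, 24 mm to the far side (+x) of the mouth's centre and 10.5 mm below the cover's upper face. The steel flap is 46 mm long, 84 mm wide; shut, its upper face is 8 mm below the cover's, so a block laid in the mouth stands 12 mm proud
Not all that is in view belongs to the job. What is shaped like the block_large but green is not meant.

How it is judged:
On the way:
1. the large block lies flat in the mouth, its underside at least 3.5 mm below the cover's upper face (z of block_large in the frame of dust_box between 0.095 and 0.1115 m and horizontal distance between block_large and mouth below 0.018 m and angle between block_large's own z axis and vertical below 0.2 rad), for 0.1 s.
At the end, for the whole second after the job is handed in: the large block lies at rest inside the dust box (its origin within the walls and less than 60 mm above the bench) and the flap above it is shut again to within 0.06 rad (z of block_large in the frame of dust_box below 0.06 m and x of block_large in the frame of dust_box between -0.062 and 0.062 m and y of block_large in the frame of dust_box between -0.052 and 0.052 m and linear speed of block_large below 0.02 m/s and value of joint flap below 0.06 rad); the robot touches nothing.
It fails at once if the dust box, its cover or its flap is pressed with more than 30 N (the block's own fall inside the box does not count) ((contact force between dust_box and anything else above 30 N and z of block_large in the frame of dust_box above 0.06 m) or contact force between dust_box and the fingers above 30 N).
It fails at once if the cube is moved by more than 15 mm (distance of block_cube from where it was at the start of the episode above 0.015 m).
It fails at once if the slim block is moved by more than 15 mm (distance of block_small from where it was at the start of the episode above 0.015 m).
It fails at once if the loupe is moved by more than 15 mm (distance of loupe_stand from where it was at the start of the episode above 0.015 m).
It also fails if it takes over 61 s, if anything falls off the work surface, if the arm or the gripper's body presses on something with over 40 N, if the wrist force passes 120 N, or if a joint passes its speed limit or range.

## Robot

A 6-joint arm with a two-finger parallel gripper is mounted at the origin on a cart in front of the work surface, level with it; the furniture and walls round the work are solid. World frame = base frame: x ahead of the robot, y to its left, z up, the work surface at z = 0. Lengths are in m, angles in rad, forces in N, time in s.
With the tool pointing down it reaches from about 0.35 to 0.775 m from the base axis. Payload 7.3 kg.
Tool frame: the origin (TCP) lies on the centre line of the jaws, within the pads' length; the fingertips stand 17 mm ahead of it and the grasp point (between the pads) lies 2 mm behind it (robot.tip_extent is the distance from the TCP to the fingertips, in m); z points along the fingers, y is the line along which they close (so a half turn about z gives the same grasp; the last joint's range is limited). The gripper opens to 92 mm and grips with 3 to 60 N. Pads are 19 mm wide; open, the fingers measure 130 mm over their backs; the gripper's body (75 mm by 190 mm) begins 47 mm behind the grasp point.
Start: joints at [-1.474, 0.342, 1.524, -0, 1.275, -0.146], TCP at [0.126, -0.51, 0.244] pointing down, gripper open.
Joint ranges: [-2.53, 2.53], [-0.77, 2.02], [0.04, 2.7], [-1, 4.14], [0.28, 2.66], [-3.11, 3.11]. Speed limits (rad/s): [2.57, 2.57, 3.14, 3.14, 3.14, 3.14].

## Interface

Orientations are given as [roll, pitch, yaw] about the fixed x, y, z axes, in that order (R = Rz(yaw) Ry(pitch) Rx(roll)).
In Python, from cell import robot gives the robot as it stands.
- The arm moves only by the tool step_arm, never from a script. Its argument "motion" is a list of rows, each a list of 2 entries, a list of its own where there are three numbers: the shift along the tool's x, y, z in units of 60 mm (1.0 is 60 mm), then the turn about the tool's z in rad. In form: [[[x, y, z], spin], ...]. A call has 1 to 10 rows; each row is the pose to reach, as a shift and turn from the pose commanded when the call began, along the tool's axes at that moment; what a row does not reach only later rows make up. A row lasts 1/8 s, in which the tool goes at most 62.5 mm and 10.7 degrees, less where a joint would pass 70% of its speed; a pose out of reach is approached as far as the arm can. A call with a gripper value outside its range is refused whole. "hand" is the closure in counts, from 0 (fully open) to 255 (shut), set as the call begins (left out, the last holds). The fingers move at their own pace and stop on an object; "squeeze" is the grip in N (left out, the last holds). Time passes only in rows, so rows that repeat a pose let the fingers close. It gives the time, the measured TCP pose, the force, the opening and the grip force at its end, in the units of the state.
- robot.observe(): the state, without advancing time (a new reading comes with each control period).
- robot.read_camera(name): name is "side" or "top"; returns a dict with "pixels" (400x640x3 uint8, red, green, blue), "intrinsics" (3x3 intrinsics, pixels), "k1" (the pictures are not rectified: a ray, as slopes to the right and down, at radius r is drawn at 1 + k1 r^2 times it, then the intrinsics apply), "xyz" and "rotation" of the camera in the world. Camera axes: x right, y up, looking along -z (the intrinsics and any distortion apply to the point x, -y, -z); pixel columns grow to the right and rows downward; lengths in m; the calibration is good to about 2 mm. A picture is of the moment at which its call begins. There is no depth.
- robot.hand_in(): hands the job in; it is judged then, once.
The state is a dict: "time": time; "qpos": joint angles; "qvel": joint speeds; "joint_efforts": joint torques, N m; "tool_pos": TCP position; "tool_rot": TCP orientation; "contact_force": force on the tool from outside, world axes, zero at the start; "torque": the same for the moment, N m; "opening": finger opening in m; "grip_force": force on a finger pad.
Only numpy, scipy, OpenCV 4.12 (cv2) and the standard library are available. Lean on these libraries where they do the work, as an engineer would, in place of code of your own. Each camera call takes 0.05 s, during which the arm holds its last target. There are 200 camera calls.

## Working session

There is one attempt and no reset: what is moved stays moved. The work goes in short steps, Python scripts to look and compute and a tool call to move; the robot and the scene stay as the last step left them, time stands still between calls to the robot, and variables do not carry over. Pictures are saved under pics/ and viewed, at most 10 in all, crops included, and the job is handed in when it is done.

Besides the shell and the picture viewer there is one more tool, called after "Emit:" as name([rows], argument=value, ...), one row to a line, values as JSON. step_arm: Moves the arm, as the interface text tells. Its arguments: {"type":"object","properties":{"motion":{"type":"array"},"hand":{"type":"number"},"squeeze":{"type":"number"}},"required":["motion"]}

```bash
mkdir -p pics; ls
cat > h.py <<'E'
import numpy as np, cv2
from cell import robot
def cam(n): return robot.read_camera(n)
def ray(c,u,v):
    K=np.array(c["intrinsics"]); D=np.array([c["k1"],0,0,0.])
    p=cv2.undistortPoints(np.array([[[u,v]]],float),K,D)[0,0]
    d=np.array(c["rotation"])@np.array([p[0],-p[1],-1.]); return np.array(c["xyz"]),d
def onz(c,u,v,z):
    o,d=ray(c,u,v); return o+d*(z-o[2])/d[2]
def proj(c,P):
    p=np.array(c["rotation"]).T@(np.array(P,float)-np.array(c["xyz"]))
    q=cv2.projectPoints(np.array([[p[0],-p[1],-p[2]]]),np.zeros(3),np.zeros(3),np.array(c["intrinsics"]),np.array([c["k1"],0,0,0.]))[0]
    return q[0,0]
def save(c,f,crop=None,s=1):
    im=c["pixels"][...,::-1]
    if crop: a,b,x,y=crop; im=im[b:y,a:x]
    im=cv2.resize(im,None,fx=s,fy=s,interpolation=cv2.INTER_CUBIC); cv2.imwrite("pics/"+f,im)
E
python3 - <<'E'
from h import *
for n in("top","side"):
    c=cam(n); save(c,n+"0.png"); print(n,c["xyz"],c["rotation"],c["intrinsics"],c["k1"])
print(robot.observe())
E
```

```text
pics
top [ 0.40505541 -0.24128779  1.01518331] [ 0.11750204  0.01365179 -1.56041705] [[465.5699031    0.         317.62392199]
 [  0.         465.5699031  197.8840152 ]
 [  0.           0.           1.        ]] 0.04705879147407861
side [ 0.00458522 -1.23914184  0.61381985] [ 1.14665397 -0.01949239 -0.45314567] [[507.50786875   0.         323.4857902 ]
 [  0.         507.50786875 211.34986198]
 [  0.           0.           1.        ]] 0.02820781907097099
{'time': 0.1, 'qpos': array([-1.47399659e+00,  3.42651963e-01,  1.52491226e+00, -7.14196850e-06,
        1.27537910e+00, -1.46019268e-01]), 'qvel': array([-0.00142891, -0.00195063, -0.00360533,  0.00088713,  0.00152362,
       -0.00072624]), 'joint_efforts': array([ 2.34863459e-03, -4.32003415e+01, -2.44694835e+01,  7.20058288e-02,
        5.25650731e-02, -5.10323014e-05]), 'tool_pos': array([ 0.12620846, -0.50926407,  0.24311822]), 'tool_rot': array([-3.14025536e+00, -1.89766668e-04,  2.42820966e-01]), 'contact_force': array([0.72454988, 0.95553588, 0.77858835]), 'torque': array([ 0.01315223, -0.02232023, -0.00469875]), 'grip_force': 0.0, 'opening': 0.09171389209361279}
```

```bash
sed -i '1a from scipy.spatial.transform import Rotation as Ro' h.py; sed -i 's/def cam(n): .*/def cam(n):\n    c=robot.read_camera(n); c["rotation"]=Ro.from_euler("xyz",c["rotation"]).as_matrix(); return c/' h.py
```

```text
(no output)
```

View pics/top0.png

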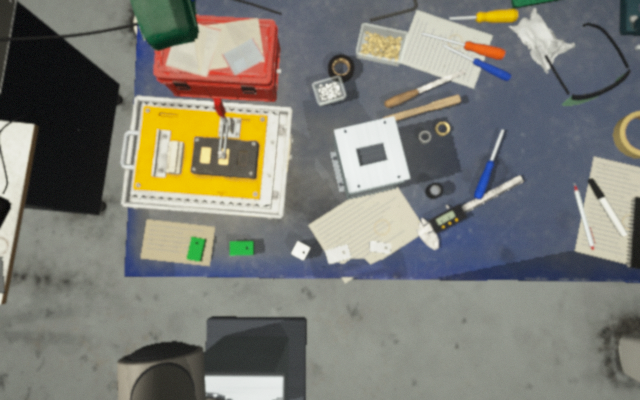

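View pics/side0.png

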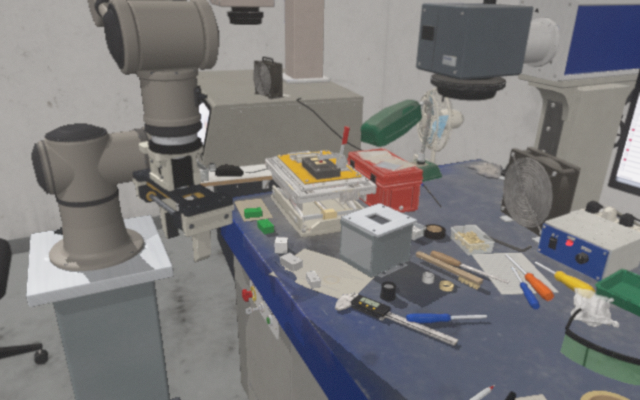

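Run:
```python
from h import *
c=cam("top"); s=cam("side")
A=cv2.resize(c["pixels"][220:285,280:410,::-1],None,fx=6,fy=6,interpolation=cv2.INTER_CUBIC)
B=cv2.resize(s["pixels"][225:295,260:390,::-1],None,fx=3,fy=3,interpolation=cv2.INTER_CUBIC)
B=cv2.copyMakeBorder(B,0,0,0,390,cv2.BORDER_CONSTANT)
cv2.imwrite("pics/blk.png",np.vstack([A,B]))
for n,u,v,z in[("a",300,250,.03),("b",341,253,.02),("c",380,246,.018),("mouth",372,155,.115),("loupe",434,190,.031)]: print(n,onz(c,u,v,z))
hsv=cv2.cvtColor(c["pixels"],cv2.COLOR_RGB2HSV)
for nm,(x0,y0,x1,y1) in dict(a=(285,236,315,264),b=(325,238,356,266),c=(365,236,396,257)).items():
  print(nm);print(hsv[y0:y1:3,x0:x1:3,1]);print(hsv[y0:y1:3,x0:x1:3,2])
```

```text
a [ 0.41054257 -0.190713    0.03      ]
b [ 0.4051873  -0.27726027  0.02      ]
c [ 0.42087962 -0.3600302   0.018     ]
mouth [ 0.59690389 -0.33377654  0.115     ]
loupe [ 0.5400877  -0.47314855  0.031     ]
a
[[15 22 13 17 18 13 18 16 14 21]
 [21 17 22 13 14 20 20 19 16 16]
 [25 24 18 17 10 15  6 18 16 19]
 [26 19 24  3  5  5  7 13  3 11]
 [30 23 16  7  5  5  5  5 11 15]
 [32 33  5  5  5  6 11  6 11 22]
 [40 40  6  8  4  5  6 10 24 26]
 [49 52 50 38  5  5  6 11 39 33]
 [60 70 69 67 62 47 18 48 53 55]
 [75 75 83 83 76 78 74 61 67 77]]
[[116 104 101 103 102 101 112 113 107 109]
 [111 105 105 102 107 103 100  94  93  82]
 [110 107 102 107 214 186  92  72  79  79]
 [117 105 106 146 243 243 235 176  81  69]
 [120 113 110 230 245 244 244 243 190  69]
 [121 117 157 244 245 243 192 239 117  71]
 [121 121 159 238 245 245 230 205  73  69]
 [124 123 122 127 189 238 241 112  86  86]
 [123 121 122 125 123 137 156 128 120 112]
 [123 126 126 129 127 130 128 129 122 113]]
b
[[29 27 28 27 28 29 30 27 26 31 27]
 [29 25 30 28 28 30 27 28 30 24 29]
 [30 27 24 29 28 25 24 17 27 31 27]
 [33 26 26 20 11 1
[... 590 characters left out ...]
219 215 172 130 128]
 [115 183 223 198 162 186 202 139 117 116 114]
 [113 114 117 114 106 111 118 112 108 104 109]]
c
[[29 25 29 30 28 33 34 32 29 28 26]
 [26 28 25 26 33 29 29 30 25 27 27]
 [31 24  8  8 13 16 19 21 24 29 30]
 [28 28  8  7  9  9  9 13 12 28 29]
 [28 25  8  8  5  7 12 18 14 29 32]
 [30 28 15 14 11 10  9  7 13 29  7]
 [29 28 31 29 30 31 29 27 13 46 76]]
[[218 212 211 215 211 214 220 221 220 215 210]
 [212 216 213 212 216 213 219 220 211 211 217]
 [216 203 232 234 213 225 216 207 219 219 220]
 [212 207 233 233 231 230 230 224 231 222 218]
 [212 204 233 234 232 231 227 195 226 219 217]
 [216 213 222 216 226 233 228 233 224 202 139]
 [210 210 219 217 218 222 213 219 179 117 111]]
```

View pics/blk.png

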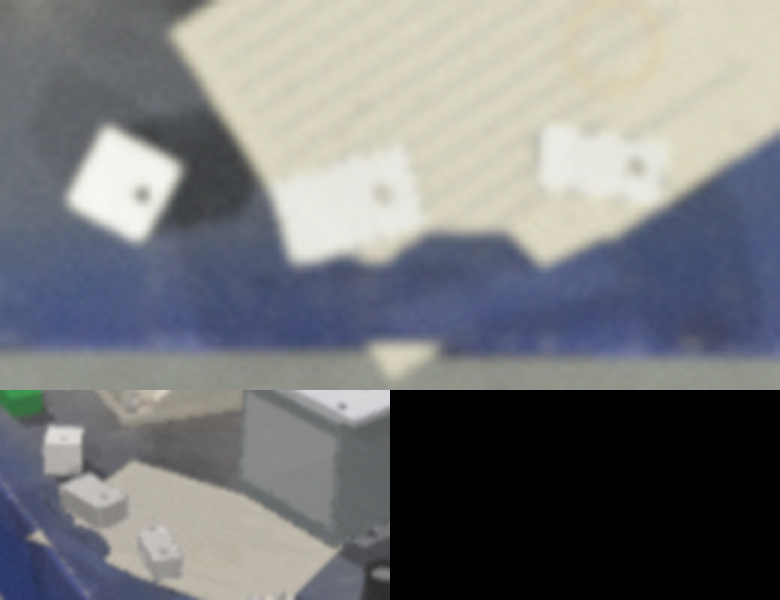

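Run:
```python
from h import *
c=cam("top"); hsv=cv2.cvtColor(c["pixels"],cv2.COLOR_RGB2HSV)
S=cv2.GaussianBlur(hsv[...,1],(3,3),0); V=hsv[...,2]
def comp(m,u,v):
    n,l,st,ce=cv2.connectedComponentsWithStats(m.astype(np.uint8)); k=l[v,u]; return (l==k).astype(np.uint8),st[k]
def rect(mask,z):
    cs,_=cv2.findContours(mask,cv2.RETR_EXTERNAL,cv2.CHAIN_APPROX_NONE); cc=max(cs,key=cv2.contourArea)[:,0].astype(float)
    P=np.array([onz(c,u,v,z)[:2] for u,v in cc]); r=cv2.minAreaRect((P*1000).astype(np.float32)); return r,cv2.boxPoints(r),cc
for nm,u,v,z in[("b",338,254,.02),("cube",298,248,.03),("c",376,246,.018)]:
    m=(S<18)&(V>170); k,st=comp(m,u,v); k=cv2.morphologyEx(k,cv2.MORPH_CLOSE,np.ones((3,3))); r,b,_=rect(k,z); print(nm,st,r); print(b)
V2=V[110:200,330:415]; print(V2[::6,::4])
m=(V>150)&(hsv[...,1]<30); k,st=comp(m,350,155); r,b,cc=rect(k,.115); print("cover",st,r,b)
m=(V<120); k,st=comp(m,372,155); r,b,cc=rect(k,.115); print("mouth",st,r,b)
save(c,"box.png",(325,110,425,200),6)
```

```text
b [324 245  28  19 343] ((402.24371337890625, -270.210205078125), (33.45109558105469, 50.676795959472656), 16.43546485900879)
[[ 379.03247 -250.6394 ]
 [ 393.37073 -299.24548]
 [ 425.45496 -289.781  ]
 [ 411.1167  -241.17493]]
cube [291 241  19  19 223] ((409.93426513671875, -190.94296264648438), (31.099853515625, 30.808977127075195), 64.16217041015625)
[[ 389.29266 -198.22472]
 [ 417.02173 -211.65205]
 [ 430.57587 -183.66121]
 [ 402.8468  -170.23387]]
c [369 241  22  14 219] ((418.4002685546875, -359.16656494140625), (46.93009567260742, 22.590373992919922), 81.17012023925781)
[[ 403.63705 -380.6197 ]
 [ 425.9597  -384.08734]
 [ 433.16348 -337.71344]
 [ 410.84085 -334.2458 ]]
[[101 106 105 103 102 104 105 103 106 117 120 122 116 108 108 105 105 103
  107 145 179 187]
 [105 102 105 103 101 105 103 105 108 106 116 121 108 104 162 205 212 203
  196 166 125  84]
 [104 107 108 107 101 103 103 108 134 181 218 231 235 228 203 234 227  98
  116 120 117 118]
 [107 124 162 211 227 235 235 235 237 235 236 236 235 236 234 233 234 123
   81  80  83  79]
 [106 168 238 238 235 238 237 235 235 235 2
[... 745 characters left out ...]
5 239 237 239 234 224 199 165
  129  86  86  86]
 [113 119 148 181 130 226 238 221 232 216 187 151 128 114 120 127 145 171
  116 118 120 126]
 [105 109 114 111 116 123 116 118 122 145 157 186 213 220 222 220 219 218
  175 123 123 128]]
cover [ 334  117   76   77 3768] ((598.681396484375, -332.544921875), (133.14427185058594, 125.86505889892578), 13.586214065551758) [[ 519.1887  -287.01175]
 [ 548.7555  -409.35477]
 [ 678.1741  -378.0781 ]
 [ 648.6073  -255.73508]]
mouth [357 145  29  20 410] ((598.8517456054688, -331.7960205078125), (31.365503311157227, 51.39547348022461), 13.839225769042969) [[ 577.4774  -310.59555]
 [ 589.7711  -360.49905]
 [ 620.2261  -352.9965 ]
 [ 607.9324  -303.093  ]]
```

View pics/box.png

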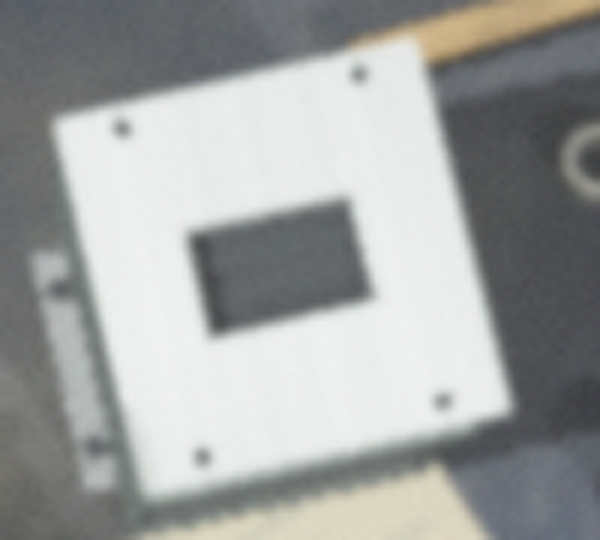

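Seen: the large block is the grey one at top (338,254), 50×33 mm measured. Rejected lookalikes are the cube (300,250), the slim block (380,247) and the green blocks (197,249) and (242,247). The mouth is at (372,155), about (0.599, -0.332) in the world, with the box yawed about 0.24 rad.

Emit:
step_arm([
  [[0.6,-0.3,0],-0.18],
  [[1.3,-0.65,0],-0.36],
  [[2.0,-1.0,0],-0.54],
  [[2.7,-1.4,0],-0.72],
  [[3.4,-1.75,0.3],-0.9],
  [[4.1,-2.1,0.6],-1.08],
  [[4.8,-2.45,0.9],-1.26],
  [[5.43,-2.78,1.2],-1.44],
  [[5.43,-2.78,1.5],-1.615],
  [[5.43,-2.78,1.5],-1.615],
], hand=0, squeeze=25)

```text
time: 1.5
tool_pos: [0.402, -0.2684, 0.1526]
tool_rot: [-3.14, -0.003, 1.857]
contact_force: [-0.7, 0.1, -0.3]
opening: 0.0918
grip_force: 0.0
```

```bash
cat >> h.py <<'E'
def go(t,yaw):
    o=robot.observe(); R=Ro.from_euler("xyz",o["tool_rot"]).as_matrix()
    d=R.T@(np.array(t)-o["tool_pos"])/.06; print("t",o["time"],"pos",o["tool_pos"].round(4),"rot",o["tool_rot"].round(3),"F",o["contact_force"].round(1),"open",round(o["opening"],4),"grip",o["grip_force"],"shift",d.round(3),"spin",round(-(yaw-o["tool_rot"][2]),3))
E
python3 - <<'E'
from h import *
go([.402,-.270,.028],1.858)
c=cam("top"); s=cam("side")
A=cv2.resize(c["pixels"][215:290,280:410,::-1],(780,450)); cv2.imwrite("pics/g1.png",A)
save(s,"s1.png",(230,190,390,310),5)
E
```

```text
t 1.5 pos [ 0.402  -0.2684  0.1526] rot [-3.140e+00 -3.000e-03  1.857e+00] F [-0.7  0.1 -0.3] open 0.0918 grip 0.0 shift [-0.031 -0.004  2.077] spin -0.001
```

View pics/s1.png

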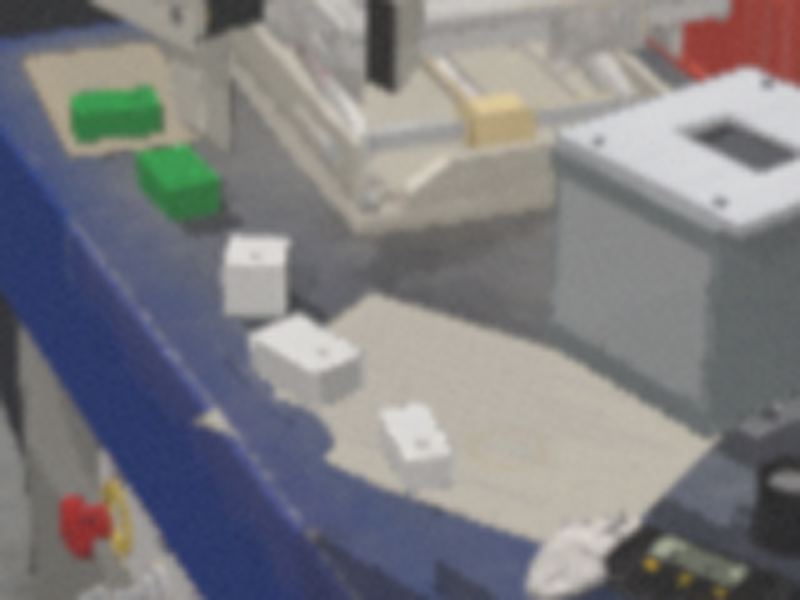

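Run:
```python
from h import *
s=cam("side")
print(onz(s,230+305/5-.4,190+345/5-.4,.02))
for u,v in[(680,132),(725,115),(800,140),(762,173)]: print(onz(s,230+u/5-.4,190+v/5-.4,.115))
```

```text
[ 0.40168358 -0.27346192  0.02      ]
[ 0.57628315 -0.31338251  0.115     ]
[ 0.60586852 -0.30521414  0.115     ]
[ 0.62343856 -0.34363903  0.115     ]
[ 0.58808318 -0.36689662  0.115     ]
```

Emit:
step_arm([
  [[0,0,0.5],0],
  [[-0.03,0,1.0],0],
  [[-0.03,0,1.4],0],
  [[-0.03,0,1.75],0],
  [[-0.03,0,1.95],0],
  [[-0.03,0,2.08],0],
  [[-0.03,0,2.08],0],
])

```text
time: 2.52
tool_pos: [0.4029, -0.2713, 0.029]
tool_rot: [3.142, 0.0, 1.857]
contact_force: [0.8, -0.2, -0.5]
opening: 0.0916
grip_force: 0.0
```

Emit:
step_arm([
  [[0,0,0.02],0],
  [[0,0,0.02],0],
  [[0,0,0.02],0],
  [[0,0,0.02],0],
  [[0,0,0.02],0],
  [[0,0,0.02],0],
  [[0,0,0.02],0],
  [[0,0,0.02],0],
], hand=255, squeeze=30)

```text
time: 3.52
tool_pos: [0.4029, -0.2711, 0.0277]
tool_rot: [-3.142, 0.0, 1.858]
contact_force: [-1.5, -0.7, -0.7]
opening: 0.0296
grip_force: 30.0
```

Emit:
step_arm([
  [[0,0,-0.2],0],
  [[0,0,-0.6],0],
  [[0,0,-1.1],0],
  [[0,0,-1.6],0],
  [[0,0,-2.1],0],
  [[0,0,-2.6],0],
  [[0,0,-2.8],0],
  [[0,0,-2.8],0],
])

```text
time: 4.53
tool_pos: [0.4029, -0.2711, 0.1961]
tool_rot: [3.141, 0.001, 1.858]
contact_force: [-1.2, -0.2, -1.8]
opening: 0.0295
grip_force: 30.0
```

Run:
```python
from h import *
go([.5985,-.332,.16],.2385+np.pi/2)
c=cam("top"); s=cam("side"); save(s,"s2.png",(230,110,430,260),4)
```

```text
t 4.525 pos [ 0.4029 -0.2711  0.1961] rot [3.141e+00 1.000e-03 1.858e+00] F [-1.2 -0.2 -1.8] open 0.0295 grip 29.988039135932922 shift [-1.895  2.838  0.606] spin 0.048
```

View pics/s2.png

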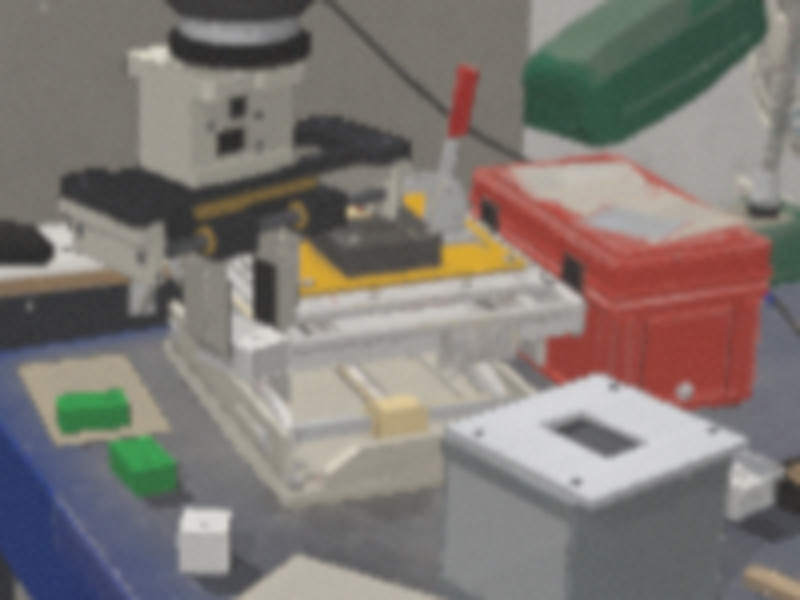

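The grip is firm and the block hangs level at about (262,345) in the crop. Next, above the mouth.

Emit:
step_arm([
  [[-0.3,0.45,0],0],
  [[-0.7,1.0,0],0.02],
  [[-1.1,1.6,0],0.048],
  [[-1.5,2.2,0],0.048],
  [[-1.8,2.7,0],0.048],
  [[-1.895,2.84,0.2],0.048],
  [[-1.895,2.84,0.4],0.048],
  [[-1.895,2.84,0.5],0.048],
  [[-1.895,2.84,0.5],0.048],
])

```text
time: 5.75
tool_pos: [0.5975, -0.3317, 0.1652]
tool_rot: [-3.14, -0.001, 1.809]
contact_force: [-0.6, -0.1, -2.6]
opening: 0.0294
grip_force: 30.0
```

Run:
```python
from h import *
go([.5985,-.332,.135],.2385+np.pi/2)
c=cam("top"); s=cam("side"); 
A=cv2.resize(c["pixels"][105:215,310:430,::-1],None,fx=3.2,fy=3.2,interpolation=cv2.INTER_CUBIC); B=cv2.resize(s["pixels"][165:275,325:445,::-1],None,fx=3.2,fy=3.2,interpolation=cv2.INTER_CUBIC)
cv2.imwrite("pics/m.png",np.hstack([A,B]))
```

```text
t 5.75 pos [ 0.5975 -0.3317  0.1652] rot [-3.140e+00 -1.000e-03  1.809e+00] F [-0.6 -0.1 -2.6] open 0.0294 grip 29.988079369068146 shift [-0.009  0.016  0.503] spin 0.0
```

View pics/m.png

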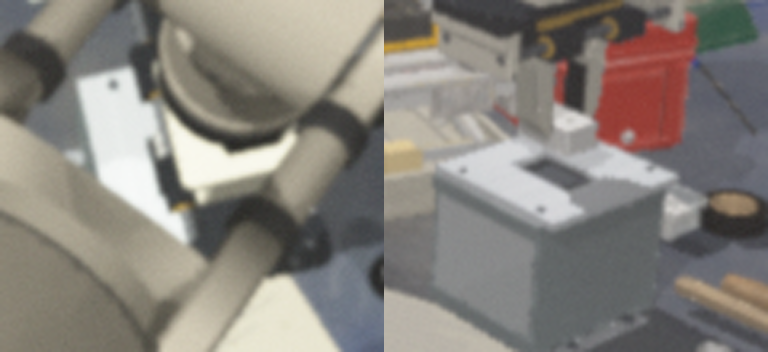

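Emit:
step_arm([
  [[-0.01,0.016,0.1],0],
  [[-0.01,0.016,0.2],0],
  [[-0.01,0.016,0.28],0],
  [[-0.01,0.016,0.34],0],
  [[-0.01,0.016,0.35],0],
  [[-0.01,0.016,0.35],0],
])

```text
time: 6.6
tool_pos: [0.5997, -0.3323, 0.1448]
tool_rot: [3.141, 0.0, 1.81]
contact_force: [0.4, -0.4, -2.0]
opening: 0.0297
grip_force: 30.0
```

Emit:
step_arm([
  [[0,0,0.01],0],
  [[0,0,0.02],0],
  [[0,0,0.03],0],
  [[0,0,0.03],0],
])

```text
time: 7.1
tool_pos: [0.5996, -0.3323, 0.1429]
tool_rot: [-3.142, 0.0, 1.81]
contact_force: [-0.7, -0.8, -2.8]
opening: 0.0296
grip_force: 30.0
```

Emit:
step_arm([
  [[0,0,0.01],0],
  [[0,0,0.025],0],
  [[0,0,0.035],0],
  [[0,0,0.035],0],
])

```text
time: 7.6
tool_pos: [0.5995, -0.3323, 0.1407]
tool_rot: [-3.141, 0.0, 1.81]
contact_force: [0.2, 0.8, -2.5]
opening: 0.03
grip_force: 30.0
```

Underside is at about 0.113, with no contact force. Continuing down.

Emit:
step_arm([
  [[0,0,0.015],0],
  [[0,0,0.03],0],
  [[0,0,0.03],0],
])

```text
time: 7.98
tool_pos: [0.5995, -0.3323, 0.1389]
tool_rot: [-3.141, -0.0, 1.81]
contact_force: [-0.3, -1.6, -2.4]
opening: 0.0295
grip_force: 30.0
```

Emit:
step_arm([
  [[0,0,0.015],0],
  [[0,0,0.03],0],
  [[0,0,0.03],0],
])

```text
time: 8.35
tool_pos: [0.5995, -0.3322, 0.1371]
tool_rot: [-3.141, -0.0, 1.81]
contact_force: [0.5, 0.5, -1.8]
opening: 0.0297
grip_force: 30.0
```

Underside is at about 0.1094, inside the mouth and still free.

Emit:
step_arm([
  [[0,0,0.015],0],
  [[0,0,0.03],0],
  [[0,0,0.03],0],
])

```text
time: 8.72
tool_pos: [0.5996, -0.3322, 0.1353]
tool_rot: [-3.141, -0.0, 1.81]
contact_force: [-1.1, -0.2, -2.1]
opening: 0.0297
grip_force: 30.0
```

Emit:
step_arm([
  [[0,0,0.01],0],
  [[0,0,0.02],0],
  [[0,0,0.02],0],
])

```text
time: 9.1
tool_pos: [0.5996, -0.3324, 0.1347]
tool_rot: [3.141, 0.0, 1.81]
contact_force: [-0.9, 0.9, 0.9]
opening: 0.0295
grip_force: 30.0
```

On the flap, with about 3 N change in force. Release slowly, then rise.

Emit:
step_arm([
  [[0,0,0],0],
  [[0,0,0],0],
  [[0,0,0],0],
  [[0,0,0],0],
  [[0,0,-0.3],0],
  [[0,0,-0.8],0],
  [[0,0,-1.0],0],
  [[0,0,-1.0],0],
], hand=120)

```text
time: 10.1
tool_pos: [0.6, -0.3325, 0.1957]
tool_rot: [3.14, 0.002, 1.81]
contact_force: [-0.1, -0.4, 0.3]
opening: 0.0483
grip_force: 0.0
```

Run:
```python
from h import *
go([.5985,-.332,.17],.2385+np.pi/2)
s=cam("side"); save(s,"lay.png",(325,165,445,255),6)
```

```text
t 10.1 pos [ 0.6    -0.3325  0.1957] rot [3.14e+00 2.00e-03 1.81e+00] F [-0.1 -0.4  0.3] open 0.0483 grip 0.0 shift [ 0.016 -0.023  0.428] spin 0.001
```

View pics/lay.png

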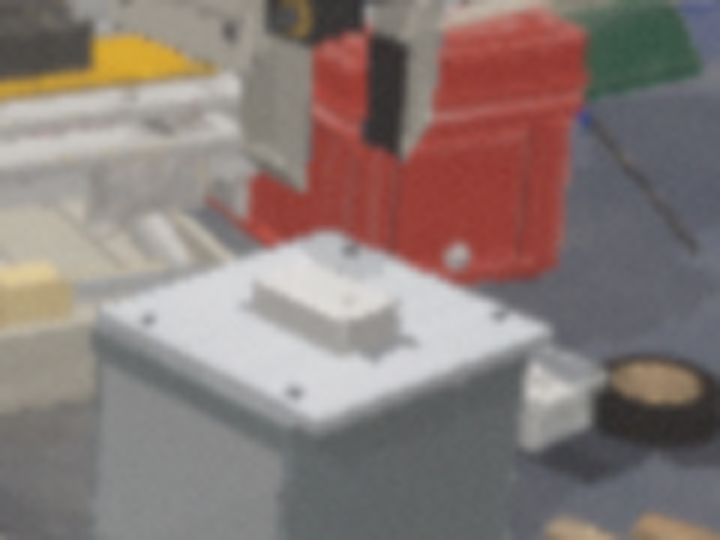

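The block lies flat in the mouth, standing proud at about (325,310) in the crop. Now close the fingers and turn 90° so that they fit the mouth's long side, then push.

Emit:
step_arm([
  [[0,0,0],0.18],
  [[0,0,0],0.36],
  [[0,0,0],0.54],
  [[0,0,0],0.72],
  [[0,0,0],0.9],
  [[0,0,0],1.08],
  [[0,0,0],1.26],
  [[0,0,0],1.44],
  [[0,0,0],1.571],
  [[0,0,0],1.571],
], hand=255, squeeze=10)

```text
time: 11.4
tool_pos: [0.5991, -0.332, 0.1928]
tool_rot: [-3.14, 0.002, 0.24]
contact_force: [0.6, -0.6, -0.2]
opening: 0.0005
grip_force: 0.0
```

Run:
```python
from h import *
go([.599,-.332,.148],.2385)
```

```text
t 11.4 pos [ 0.5991 -0.332   0.1928] rot [-3.14e+00  2.00e-03  2.40e-01] F [ 0.6 -0.6 -0.2] open 0.0005 grip 0.0 shift [-0.001  0.001  0.746] spin 0.001
```

Emit:
step_arm([
  [[0,0,0.2],0],
  [[0,0,0.4],0],
  [[0,0,0.55],0],
  [[0,0,0.65],0],
  [[0,0,0.72],0],
  [[0,0,0.72],0],
])

```text
time: 12.15
tool_pos: [0.5995, -0.3322, 0.1508]
tool_rot: [-3.141, 0.0, 0.239]
contact_force: [-0.2, -0.4, 0.2]
opening: 0.0002
grip_force: 0.0
```

Emit:
step_arm([
  [[0,0,0.03],0],
  [[0,0,0.06],0],
  [[0,0,0.09],0],
  [[0,0,0.12],0],
  [[0,0,0.12],0],
])

```text
time: 12.78
tool_pos: [0.5995, -0.3323, 0.1441]
tool_rot: [3.141, 0.0, 0.239]
contact_force: [-1.5, 0.1, 3.7]
opening: 0.0006
grip_force: 1.5
```

Contact with the block top, as predicted. Push on.

Emit:
step_arm([
  [[0,0,0.03],0],
  [[0,0,0.06],0],
  [[0,0,0.08],0],
  [[0,0,0.08],0],
])

```text
time: 13.28
tool_pos: [0.5991, -0.3325, 0.1397]
tool_rot: [3.141, 0.001, 0.239]
contact_force: [-4.4, -0.5, 5.9]
opening: 0.0005
grip_force: 2.9
```

Emit:
step_arm([
  [[0,0,0.03],0],
  [[0,0,0.06],0],
  [[0,0,0.08],0],
  [[0,0,0.08],0],
])

```text
time: 13.78
tool_pos: [0.5993, -0.3327, 0.1348]
tool_rot: [3.141, 0.0, 0.239]
contact_force: [-4.1, -0.9, 5.5]
opening: 0.0008
grip_force: 2.4
```

Emit:
step_arm([
  [[0,0,0.03],0],
  [[0,0,0.06],0],
  [[0,0,0.08],0],
  [[0,0,0.08],0],
])

```text
time: 14.28
tool_pos: [0.5997, -0.3321, 0.129]
tool_rot: [-3.141, -0.0, 0.239]
contact_force: [0.6, 0.7, 0.6]
opening: 0.0007
grip_force: 0.3
```

Emit:
step_arm([
  [[0,0,0.03],0],
  [[0,0,0.06],0],
  [[0,0,0.06],0],
])

```text
time: 14.65
tool_pos: [0.5994, -0.332, 0.1252]
tool_rot: [-3.141, 0.0, 0.239]
contact_force: [-0.8, -0.6, 0.2]
opening: 0.0003
grip_force: 0.0
```

Force has gone to zero, so the block has probably dropped. Lift straight out and look.

Emit:
step_arm([
  [[0,0,-0.1],0],
  [[0,0,-0.3],0],
  [[0,0,-0.7],0],
  [[0,0,-1.2],0],
  [[0,0,-1.7],0],
  [[0,0,-2.0],0],
  [[0,0,-2.0],0],
  [[0,0,-2.0],0],
])

```text
time: 15.65
tool_pos: [0.5993, -0.3321, 0.2452]
tool_rot: [-3.141, 0.001, 0.239]
contact_force: [-0.7, 0.5, -0.5]
opening: 0.0006
grip_force: 0.0
```

Run:
```python
from h import *
go([.599,-.332,.245],.2385)
s=cam("side"); save(s,"end.png",(300,170,440,290),5)
```

```text
t 15.65 pos [ 0.5993 -0.3321  0.2452] rot [-3.141e+00  1.000e-03  2.390e-01] F [-0.7  0.5 -0.5] open 0.0006 grip 0.0 shift [-0.005 -0.002  0.003] spin 0.0
```

View pics/end.png

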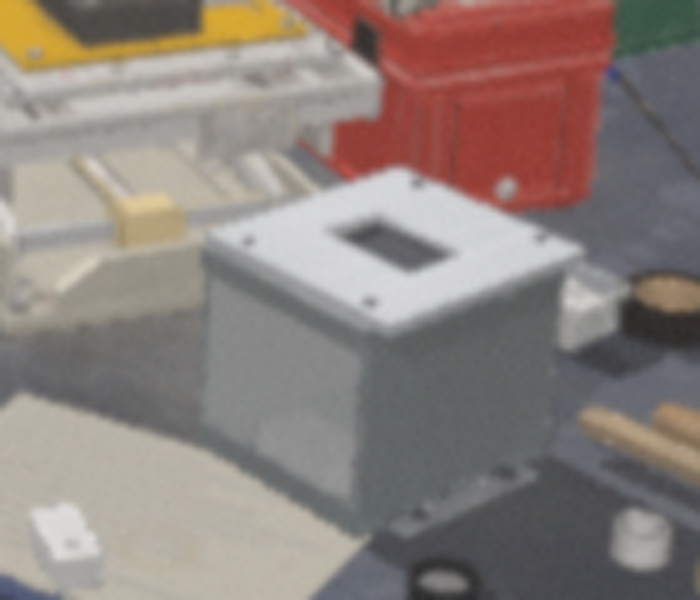

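The mouth at (395,245) is empty, with the grey flap shut below it. The block shows faintly behind the pane at (300,445). The slim block and loupe are where they were.

```bash
python3 -c "
from cell import robot; print(robot.hand_in())"
```

```text
the job is handed in; nothing more can be done
None
```

I laid the large block flat in the mouth and pushed it through the flap. The last picture shows it lying inside the box with the flap shut, and the job is handed in; no verdict came back.

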